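# Feel out the hidden release of a tool case

## Task

The lid of the steel tool case is unlocked by a release plate at the bottom of a notch hidden somewhere along the raised lip on the robot's side of the case. Put your fingertips on top of the lip at its left-hand end (left as the robot sees it), slide them to the right along the lip to find the notch, and press the plate in it fully down so that the lid pops ajar, then let go. Pick nothing up, do not push or pry the lid itself, and leave the paper cup, the spray can and the socket where they stand.

Things in the scene. Friction and masses are not known exactly. Their poses are not given: they have to be found in the camera images.
- case: Grey painted steel tool case, fixed, 240 mm deep (its x, away from the robot), 360 mm wide (its y), 100 mm high to its flat top; origin at the centre of its underside, z up, turned up to 0.25 rad. A raised straight lip, 24 mm wide and 24 mm high, runs along its near edge, parallel to y, centre line at x = -107 mm, from y = -168 to +168; air in front of it, 30 mm of bare flat top behind it.
- lip_left (a point): Left-hand (case +y) outer end of the lip, on the centre line of its top face, 124 mm above the bench; axes as the case. The lip is plain, rigid and of one height except for the single notch. The last 48 mm at this end are always plain: put the fingertips down within 30 mm of this end and slide from there.
- lip_right (a point): Right-hand (case -y) outer end of the lip, on the centre line of its top face; axes as the case. The last 48 mm at this end are always plain too.
- lip_mid (a point): Middle of the lip, at the height of its top face. The notch is a gap 48 mm long cut through the full width of the lip; its centre lies 96 or 48 mm left of here, here, or 48 or 96 mm right of here (changes every time and is not tracked: find it by touch or by eye).
- release (a joint): How far the release plate is pressed down, m: 0 up (start), 0.008 fully down on its stop. The flat plate, 44 by 22 mm, fills the bottom of the notch; its top lies 12 mm below the lip's top (20 mm when fully down). It can be pressed anywhere on it, resists with about 5 to 10 N and stays where it is left.
- lid (a joint): Lid angle, rad: 0 shut (start); 0.12 ajar with the plate fully down (the plate drives the lid, 15 rad per metre).
- lid_edge (a point): Middle of the lid's near edge, top face. The lid is a flat grey steel plate with a black rubber mat, 176 by 352 by 12 mm, lying on the case's flat top behind the lip (near edge at case x = -64 mm), hinged at the far side; its near edge rises about 21 mm when ajar.
- cup: Bystander: paper coffee cup with dark sleeve and black lid, 75 mm across, 107 mm high, on the bench to the left of the case; origin at the centre of its underside.
- spray: Bystander: spray can, 56 mm across, 160 mm high, on the bench to the right of the case; origin at the centre of its underside.
- socket: Bystander: steel socket, 34 mm across, 50 mm high, on the bench to the right of the case; origin at the centre of its underside.

How it is judged:
On the way, in this order (a step that is already met when the one before it is completed fails the run):
1. the fingertips touch the lip at its left-hand end (within about 35 mm of it) (contact force between the fingers and case above 0.5 N and y of the grasp point in the frame of lip_left between -0.036 and 0.02 m and x of the grasp point in the frame of lip_left between -0.035 and 0.035 m), for 0.1 s.
2. the fingertips slide to the right along the lip, still touching its plain end piece 42 to 80 mm from the left-hand end (contact force between the fingers and case above 0.3 N and y of the grasp point in the frame of lip_left between -0.08 and -0.042 m and x of the grasp point in the frame of lip_left between -0.035 and 0.035 m and value of joint release below 0.004 m).
3. the release plate is pressed fully down by the fingers (value of joint release above 0.0068 m and contact force between the fingers and anything else above 0.5 N), for 0.1 s.
At the end, for the whole second after the job is handed in: the release plate is down (at least 6.5 of 8 mm) and the lid stands ajar at rest (at least 0.095 rad); cup, can and socket stand upright within 20 mm of where they were (value of joint release above 0.0065 m and value of joint lid above 0.095 rad and velocity of joint lid below 0.02 rad/s and distance of each of cup, spray, socket from where it was at the start of the episode below 0.02 m and angle between each of cup, spray, socket's own z axis and vertical below 0.2 rad); the robot touches nothing.
It fails at once if the lid itself is pushed or pried (more than 3 N) (contact force between any of the fingers, the arm and lid above 3 N).
It fails at once if the cup, the can or the socket is picked up, knocked over or moved more than 30 mm (distance of any of cup, spray, socket from where it was at the start of the episode above 0.03 m or angle between any of cup, spray, socket's own z axis and vertical above 0.4 rad).
It also fails if it takes over 72 s, if anything falls off the work surface, if the arm or the gripper's body presses on something with over 40 N, if the wrist force passes 120 N, or if a joint passes its speed limit or range.

## Robot

A 6-joint arm with a two-finger parallel gripper is mounted at the origin on the work surface. World frame = base frame: x ahead of the robot, y to its left, z up, the work surface at z = 0. Lengths are in m, angles in rad, forces in N, time in s.
With the tool pointing down it reaches from about 0.375 to 0.975 m from the base axis. Payload 3.8 kg.
Tool frame: the origin (TCP) lies midway between the tips of the shut fingers; the grasp point (between the pads) lies 19 mm behind it; z points along the fingers, y is the direction in which the jaws open and shut (so a half turn about z gives the same grasp; the last joint's range is limited). The gripper opens to 85 mm and grips with 20 to 120 N. Pads are 22 mm wide; open, the fingers measure 114 mm over their backs; the gripper's body (76 mm by 85 mm) begins 54 mm behind the grasp point. The pads swing forward as they close: fully open they stand 13 mm farther back than shut.
Start: joints at [-1.312, 0.264, 1.604, -0, 1.274, -0.037], TCP at [0.197, -0.646, 0.231] pointing down, gripper open.
Joint ranges: [-2.63, 2.63], [-0.94, 2.18], [0.31, 2.57], [-1.31, 4.45], [0, 2.66], [-2.55, 2.55]. Speed limits (rad/s): [2.57, 2.57, 3.14, 3.14, 3.14, 3.14].

## Interface

Orientations are given as a rotation vector (axis times angle).
In Python, from workcell import bot gives the robot as it stands. The module is installed in compiled form; this text tells all that it offers.
- The arm moves only by the tool play_rows, never from a script. Its argument "series" is a list of rows, each an object with "translation": the shift along the tool's x, y, z in m, a list of three; "spin": the turn about the tool's z in units of 5 degrees (1.0 is 5 degrees). In form: [{"translation": [dx, dy, dz], "spin": spin}, ...]. A call has 1 to 5 rows; each row shifts and turns the commanded pose from where the row before left it, along the tool's axes as they then stand; what a row does not reach is not made up. A row lasts 1/10 s, in which the tool goes at most 50 mm and 8.59 degrees, less where a joint would pass 70% of its speed; a pose out of reach is approached as far as the arm can. A call is refused whole if a number of a shift passes 0.05 or a number of a turn 1, either way. A call with a gripper value outside its range is refused whole. "jaw" is the gripper's target within -1 to 1 (fully open at 1, half-way at 0, shut at -1), set as the call begins (left out, the last holds). The fingers move at their own pace and stop on an object; "force" is the grip in N (left out, the last holds). Time passes only in rows, so rows that do not move let the fingers close. It gives the time, the measured TCP pose, the force and the opening at its end, in the units of the state.
- bot.read_state(): the state, without advancing time (a new reading comes with each control period).
- bot.read_camera(name): name is "side" or "top" or "wrist"; returns the picture (384x512x3 uint8, blue, green, red); there is no depth.
- bot.get_calibration(name): a dict with "fov_y" (degrees; the focal length in pixels is half the picture's height over the tangent of half this angle, whatever the lens; pixels are square), "cx", "cy" (the principal point, pixels), "k1" (the pictures are not rectified: a ray, as slopes to the right and down, at radius r is drawn at 1 + k1 r^2 times it, then the intrinsics apply), "R" (3x3) and "t" (3): a world point X has camera coordinates R X + t. Camera axes: x right, y down, z forward; pixel columns grow to the right and rows downward; lengths in m; the calibration is good to about 2 mm. A picture is of the moment at which its call begins: read the wrist's pose just before it. get_calibration takes no time and is no camera call; for the wrist camera it gives the pose at the moment of the call.
- bot.finish_job(): hands the job in, once; it reports no verdict.
The state is a dict: "time": time; "q": joint angles; "joint_vel": joint speeds; "joint_torque": joint torques, N m; "tool_pos": TCP position; "tcp_rot": TCP orientation; "wrist_force": force on the tool from outside, world axes, zero at the start; "torque": the same for the moment, N m; "width": opening from 0.0 (shut) to 1.0 (fully open).
Only numpy, scipy, OpenCV 4.12 (cv2) and the standard library are available. Lean on these libraries where they do the work, as an engineer would, in place of code of your own. Each camera call takes 0.05 s, during which the arm holds its last target. There are 200 camera calls.

## Working session

There is one attempt and no reset: what is moved stays moved. The work goes in short steps, Python scripts to look and compute and a tool call to move; the robot and the scene stay as the last step left them, time stands still between calls to the robot, and variables do not carry over. Pictures are saved under pics/ and viewed, about 8 in all and at most 12, crops included, and the job is handed in when it is done.

Besides the shell and the picture viewer there is one more tool, called after ">>>" as name([rows], argument=value, ...), one row to a line, values as JSON. play_rows: Moves the arm, as the interface text tells. Its arguments: {"type":"object","properties":{"series":{"type":"array","items":{"type":"object","properties":{"translation":{"type":"array","items":{"type":"number"}},"spin":{"type":"number"}}}},"jaw":{"type":"number"},"force":{"type":"number"}},"required":["series"]}

```bash
mkdir -p pics
python3 - <<'E'
from workcell import bot
import cv2,numpy as np
print({k:np.round(v,3) for k,v in bot.read_state().items()})
for n in("top","side"):
    im=bot.read_camera(n); cv2.imwrite(f"pics/{n}0.png",im)
    c=bot.get_calibration(n);print(n,{k:np.round(v,4).tolist() for k,v in c.items()})
E
```

```text
{'time': np.float64(0.0), 'q': array([-1.312,  0.265,  1.605,  0.   ,  1.274, -0.037]), 'joint_vel': array([-0.   , -0.   , -0.   , -0.   , -0.002,  0.001]), 'joint_torque': array([ 1.0000e-03, -5.1511e+01, -3.6732e+01,  0.0000e+00,  1.3000e-02,
       -0.0000e+00]), 'tool_pos': array([ 0.197, -0.645,  0.23 ]), 'tcp_rot': array([-3.105, -0.463,  0.   ]), 'wrist_force': array([ 0.683,  0.075, -0.426]), 'torque': array([ 0.028,  0.028, -0.029]), 'width': np.float64(0.999)}
top {'fov_y': 50.2708, 'cx': 257.4902, 'cy': 192.4674, 'k1': -0.0089, 'R': [[-0.0134, -0.9998, 0.0116], [-0.9974, 0.0126, -0.0703], [0.0701, -0.0125, -0.9975]], 't': [0.0247, 0.595, 0.9186]}
side {'fov_y': 48.568, 'cx': 256.5172, 'cy': 191.304, 'k1': 0.0085, 'R': [[-0.8121, -0.5836, -0.0029], [-0.3751, 0.5258, -0.7634], [0.447, -0.6189, -0.6459]], 't': [0.506, 0.2897, 0.9514]}
```

View pics/top0.png

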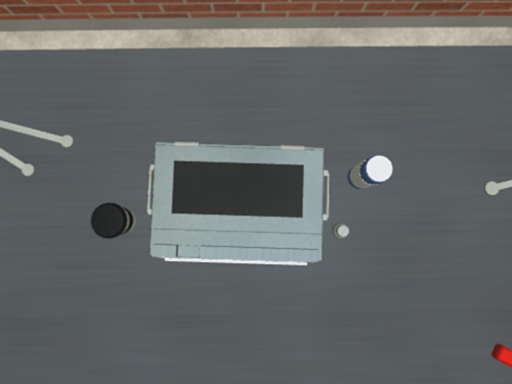

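View pics/side0.png

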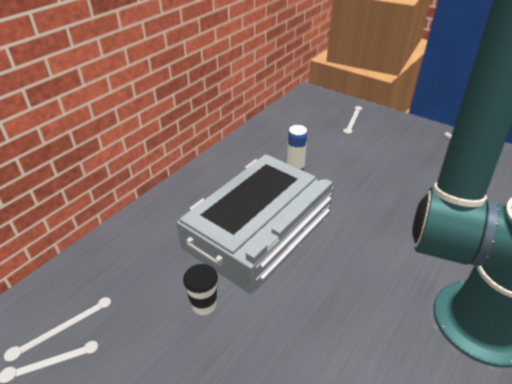

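The top view shows the case at columns 151–324, rows 143–262, with a possible notch near (188,251). The cup is at (110,220), the can at (375,170) and the socket at (342,231). The side view shows the lip from about (250,255) to (330,185), with something notch-like near (265,238). I'll zoom in on both.

Run:
```python
import cv2,numpy as np
a=cv2.resize(cv2.imread("pics/top0.png")[225:270,140:335],None,fx=4,fy=4,interpolation=cv2.INTER_CUBIC)
b=cv2.resize(cv2.imread("pics/side0.png")[170:285,170:340],None,fx=3.6,fy=3.6,interpolation=cv2.INTER_CUBIC)
o=np.zeros((a.shape[0]+b.shape[0],800,3),np.uint8)
o[:a.shape[0],:a.shape[1]]=a;o[a.shape[0]:,:b.shape[1]]=b
cv2.imwrite("pics/crop.png",o);print(o.shape)
```

```text
(594, 800, 3)
```

View pics/crop.png

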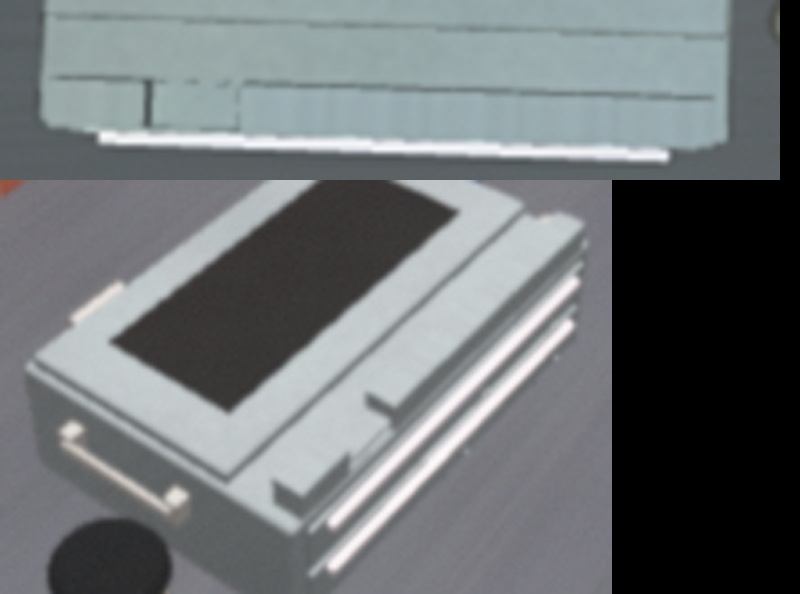

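The notch is the leftmost one: the gap shows at top-image columns ~177–200, and the side view shows a short 48 mm block at the left end followed by the gap. Next I'll triangulate the lip's corners.

```bash
cat > h.py <<'E'
import numpy as np,cv2
from workcell import bot
def ray(n,p,c=None):
    c=c or bot.get_calibration(n);R=np.array(c['R']);t=np.array(c['t'])
    f=192/np.tan(np.radians(c['fov_y']/2))
    d=(np.array(p,float)-[c['cx'],c['cy']])/f;s=d.copy()
    for _ in range(10): s=d/(1+c['k1']*(s@s))
    v=R.T@np.r_[s,1];return -R.T@t,v/np.linalg.norm(v)
def onz(n,p,z,c=None):
    o,v=ray(n,p,c);return o+v*(z-o[2])/v[2]
def tri(p,q):
    (o,v),(a,b)=ray("top",p),ray("side",q)
    s=np.linalg.lstsq(np.c_[v,-b],a-o,rcond=None)[0]
    x,y=o+v*s[0],a+b*s[1];return (x+y)/2,np.linalg.norm(x-y)
E
python3 - <<'E'
from h import *
T=lambda u,v:(140+(u-1.5)/4,225+(v-1.5)/4)
S=lambda u,v:(170+(u-1.3)/3.6,170+(v-181.3)/3.6)
for n,a,b in [("lip back L",(54,77),(273,482)),("lip back R",(712,98),(556,211)),("notch backR",(240,82),(367,392))]:
    print(n,*[np.round(x,4) for x in tri(T(*a),S(*b))], np.round(onz("top",T(*a),.124),4),np.round(onz("side",S(*b),.124),4))
for n,a in[("notch L top back",(145,80)),("L front",(145,127)),("R back",(240,82)),("R front",(240,131))]:print(n,np.round(onz("top",T(*a),.124),4))
for n,b in[("front L",(303,494)),("front R",(586,222)),("notchLfront",(348,458)),("notchRfront",(392,407))]:print(n,np.round(onz("side",S(*b),.124),4))
E
```

```text
lip back L [0.4863 0.2319 0.1185] 0.0001 [0.4866 0.2305 0.124 ] [0.4834 0.2357 0.124 ]
lip back R [ 0.4716 -0.102   0.1235] 0.0006 [ 0.4714 -0.1021  0.124 ] [ 0.4716 -0.1012  0.124 ]
notch backR [0.4819 0.1365 0.1218] 0.0018 [0.4828 0.1367 0.124 ] [0.4799 0.1379 0.124 ]
notch L top back [0.4845 0.1846 0.124 ]
L front [0.4609 0.1846 0.124 ]
R back [0.4828 0.1367 0.124 ]
R front [0.4582 0.1368 0.124 ]
front L [0.4627 0.2328 0.124 ]
front R [ 0.4472 -0.1025  0.124 ]
notchLfront [0.4571 0.1927 0.124 ]
notchRfront [0.4591 0.1398 0.124 ]
```

Measurements agree: lip length ≈334 mm (336 expected), heights 0.119–0.124 m, case yaw ≈ -0.044 rad. The left end is at about (0.4745, 0.2325) and the notch centre at about (0.4715, 0.161). I'll shut the jaws and line up the tool's heading.

>>> play_rows([
  {"translation": [0, 0, 0], "spin": 1},
  {"translation": [0, 0, 0], "spin": 1},
  {"translation": [0, 0, 0], "spin": 1},
  {"translation": [0, 0, 0], "spin": 0.9},
  {"translation": [0, 0, 0], "spin": 0},
], jaw=-1, force=40)

```text
time: 0.6
tool_pos: [0.1967, -0.6453, 0.2306]
tcp_rot: [-3.14, 0.07, 0.001]
wrist_force: [0.0, 0.7, -0.4]
width: 0.144
```

>>> play_rows([
  {"translation": [0.04, -0.03, 0], "spin": 0},
  {"translation": [0.04, -0.03, 0], "spin": 0},
  {"translation": [0.04, -0.03, 0], "spin": 0},
  {"translation": [0.04, -0.03, 0], "spin": 0},
  {"translation": [0.03, -0.03, 0], "spin": 0},
])

```text
time: 1.1
tool_pos: [0.3952, -0.5027, 0.231]
tcp_rot: [-3.141, 0.066, -0.001]
wrist_force: [0.7, 0.6, 0.5]
width: -0.003
```

>>> play_rows([
  {"translation": [0.02, -0.045, 0], "spin": 0},
  {"translation": [0.01, -0.045, 0], "spin": 0},
  {"translation": [0.01, -0.045, 0], "spin": 0},
  {"translation": [0.01, -0.045, 0], "spin": 0},
  {"translation": [0, -0.045, 0], "spin": 0},
])

```text
time: 1.6
tool_pos: [0.454, -0.2798, 0.2311]
tcp_rot: [-3.141, 0.066, -0.001]
wrist_force: [1.2, 1.5, 0.5]
width: -0.001
```

>>> play_rows([
  {"translation": [0, -0.049, 0], "spin": 0},
  {"translation": [0, -0.049, 0], "spin": 0},
  {"translation": [0, -0.049, 0], "spin": 0},
  {"translation": [0, -0.049, 0], "spin": 0},
  {"translation": [0, -0.049, 0], "spin": 0},
])

```text
time: 2.1
tool_pos: [0.4637, -0.0351, 0.2313]
tcp_rot: [-3.141, 0.067, -0.001]
wrist_force: [0.5, 1.1, 0.4]
width: 0.001
```

>>> play_rows([
  {"translation": [0, -0.049, 0], "spin": 0},
  {"translation": [0, -0.049, 0], "spin": 0},
  {"translation": [0, -0.049, 0], "spin": 0},
  {"translation": [0, -0.049, 0], "spin": 0},
  {"translation": [0, -0.049, 0], "spin": 0},
])

```text
time: 2.6
tool_pos: [0.4746, 0.2098, 0.2313]
tcp_rot: [3.141, -0.066, 0.001]
wrist_force: [0.9, -0.3, 0.4]
width: -0.001
```

>>> play_rows([
  {"translation": [0, 0, 0.03], "spin": 0},
  {"translation": [0, 0, 0.03], "spin": 0},
  {"translation": [0, 0, 0.02], "spin": 0},
  {"translation": [0, 0, 0], "spin": 0},
  {"translation": [0, 0, 0], "spin": 0},
])

```text
time: 3.1
tool_pos: [0.4748, 0.2077, 0.1512]
tcp_rot: [3.141, -0.068, -0.001]
wrist_force: [-0.2, -0.1, 0.2]
width: -0.003
```

Run:
```python
from h import *
s=bot.read_state();print(np.round(s['tool_pos'],4),np.round(s['wrist_force'],2),np.round(s['tcp_rot'],4))
a=bot.read_camera("side");w=bot.read_camera("wrist")
a=cv2.resize(a[130:290,150:350],None,fx=2,fy=2,interpolation=cv2.INTER_CUBIC)
o=np.zeros((384,800,3),np.uint8);o[:320,:400]=a;o[:300,400:]=cv2.resize(w,(400,300));cv2.imwrite("pics/b.png",o)
```

```text
[0.4748 0.2077 0.1512] [-0.22 -0.12  0.19] [ 3.1405e+00 -6.8300e-02 -1.4000e-03]
```

View pics/b.png

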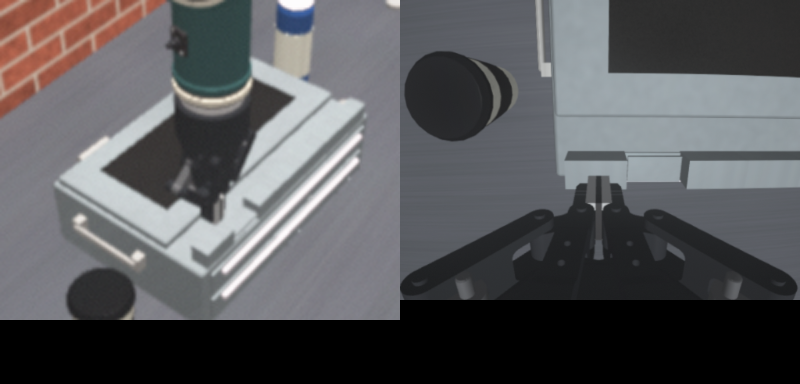

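The wrist view (right) shows the shut tips at (598,180), above the left-end block (567–626). The notch and plate are at (626–682,168). I'll move a bit left and lower gently.

>>> play_rows([
  {"translation": [0, -0.006, 0.01], "spin": 0},
  {"translation": [0, 0, 0.01], "spin": 0},
  {"translation": [0, 0, 0.003], "spin": 0},
  {"translation": [0, 0, 0.001], "spin": 0},
  {"translation": [0, 0, 0], "spin": 0},
])

```text
time: 3.7
tool_pos: [0.4751, 0.2137, 0.1269]
tcp_rot: [3.141, -0.07, -0.001]
wrist_force: [0.1, -0.1, 0.3]
width: -0.0
```

>>> play_rows([
  {"translation": [0, 0, 0.001], "spin": 0},
  {"translation": [0, 0, 0.001], "spin": 0},
  {"translation": [0, 0, 0], "spin": 0},
  {"translation": [0, 0, 0], "spin": 0},
  {"translation": [0, 0, 0], "spin": 0},
])

```text
time: 4.2
tool_pos: [0.4754, 0.2138, 0.1254]
tcp_rot: [-3.141, 0.07, -0.0]
wrist_force: [-0.6, -0.9, -0.1]
width: 0.001
```

>>> play_rows([
  {"translation": [0, 0, 0.001], "spin": 0},
  {"translation": [0, 0, 0.001], "spin": 0},
  {"translation": [0, 0, 0], "spin": 0},
  {"translation": [0, 0, 0], "spin": 0},
  {"translation": [0, 0, 0], "spin": 0},
])

```text
time: 4.7
tool_pos: [0.4755, 0.2138, 0.1241]
tcp_rot: [-3.141, 0.07, -0.001]
wrist_force: [-2.3, -0.9, 5.2]
width: 0.001
```

>>> play_rows([
  {"translation": [0, 0, 0.0005], "spin": 0},
  {"translation": [0, 0, 0], "spin": 0},
  {"translation": [0, 0.004, 0], "spin": 0},
  {"translation": [0, 0.004, 0], "spin": 0},
  {"translation": [0, 0.004, 0], "spin": 0},
])

```text
time: 5.2
tool_pos: [0.4761, 0.2027, 0.124]
tcp_rot: [-3.138, 0.07, -0.005]
wrist_force: [1.0, 3.3, 5.6]
width: 0.001
```

>>> play_rows([
  {"translation": [0, 0.004, 0], "spin": 0},
  {"translation": [0, 0.004, 0], "spin": 0},
  {"translation": [0, 0.003, 0], "spin": 0},
  {"translation": [0, 0.002, 0], "spin": 0},
  {"translation": [0, 0, 0], "spin": 0},
])

```text
time: 5.7
tool_pos: [0.4755, 0.1893, 0.124]
tcp_rot: [-3.139, 0.071, -0.005]
wrist_force: [0.2, 1.6, 4.7]
width: -0.0
```

Still in contact at ~5 N, about 43 mm from the end. I'll go on in small steps until the tips run off the edge.

>>> play_rows([
  {"translation": [0, 0.001, 0], "spin": 0},
  {"translation": [0, 0.001, 0], "spin": 0},
  {"translation": [0, 0.001, 0], "spin": 0},
  {"translation": [0, 0, 0], "spin": 0},
  {"translation": [0, 0, 0], "spin": 0},
])

```text
time: 6.2
tool_pos: [0.4754, 0.1866, 0.124]
tcp_rot: [-3.139, 0.07, -0.005]
wrist_force: [-0.3, 3.1, 5.2]
width: 0.002
```

>>> play_rows([
  {"translation": [0, 0.001, 0], "spin": 0},
  {"translation": [0, 0.001, 0], "spin": 0},
  {"translation": [0, 0.001, 0], "spin": 0},
  {"translation": [0, 0, 0], "spin": 0},
  {"translation": [0, 0, 0], "spin": 0},
])

```text
time: 6.7
tool_pos: [0.4753, 0.1836, 0.124]
tcp_rot: [-3.139, 0.071, -0.005]
wrist_force: [0.0, 3.0, 5.7]
width: -0.001
```

>>> play_rows([
  {"translation": [0, 0.002, 0], "spin": 0},
  {"translation": [0, 0.002, 0], "spin": 0},
  {"translation": [0, 0.002, 0], "spin": 0},
  {"translation": [0, 0, 0], "spin": 0},
  {"translation": [0, 0, 0], "spin": 0},
])

```text
time: 7.2
tool_pos: [0.4729, 0.1762, 0.122]
tcp_rot: [3.14, -0.07, -0.003]
wrist_force: [0.0, -0.3, 0.1]
width: 0.002
```

The force fell to zero and the tips dropped 2 mm, so the notch edge is where vision put it. I'll centre over the plate and press.

>>> play_rows([
  {"translation": [0, 0.005, 0], "spin": 0},
  {"translation": [0, 0.005, 0], "spin": 0},
  {"translation": [0, 0.005, 0], "spin": 0},
  {"translation": [0, 0, 0.004], "spin": 0},
  {"translation": [0, 0, 0.003], "spin": 0},
])

```text
time: 7.7
tool_pos: [0.473, 0.1616, 0.1155]
tcp_rot: [-3.141, 0.071, -0.0]
wrist_force: [0.1, 0.4, -0.3]
width: 0.003
```

>>> play_rows([
  {"translation": [0, 0, 0.002], "spin": 0},
  {"translation": [0, 0, 0.002], "spin": 0},
  {"translation": [0, 0, 0.002], "spin": 0},
  {"translation": [0, 0, 0], "spin": 0},
  {"translation": [0, 0, 0], "spin": 0},
])

```text
time: 8.2
tool_pos: [0.4729, 0.1619, 0.1099]
tcp_rot: [3.141, -0.07, -0.0]
wrist_force: [-1.2, -1.6, 3.3]
width: 0.001
```

>>> play_rows([
  {"translation": [0, 0, 0.002], "spin": 0},
  {"translation": [0, 0, 0.002], "spin": 0},
  {"translation": [0, 0, 0.001], "spin": 0},
  {"translation": [0, 0, 0], "spin": 0},
  {"translation": [0, 0, 0], "spin": 0},
])

```text
time: 8.7
tool_pos: [0.4729, 0.1619, 0.1051]
tcp_rot: [3.141, -0.07, -0.0]
wrist_force: [-1.9, -1.6, 5.2]
width: -0.001
```

>>> play_rows([
  {"translation": [0, 0, 0.001], "spin": 0},
  {"translation": [0, 0, 0.001], "spin": 0},
  {"translation": [0, 0, 0.001], "spin": 0},
  {"translation": [0, 0, 0], "spin": 0},
  {"translation": [0, 0, 0], "spin": 0},
])

```text
time: 9.2
tool_pos: [0.473, 0.1619, 0.1039]
tcp_rot: [3.141, -0.07, -0.001]
wrist_force: [-7.8, -2.2, 16.8]
width: -0.0
```

The force jumped to 17 N at z = 0.104, so the plate is on its stop. One firmer press, then retreat straight up.

>>> play_rows([
  {"translation": [0, 0, 0.001], "spin": 0},
  {"translation": [0, 0, 0.001], "spin": 0},
  {"translation": [0, 0, 0], "spin": 0},
  {"translation": [0, 0, 0], "spin": 0},
  {"translation": [0, 0, 0], "spin": 0},
])

```text
time: 9.7
tool_pos: [0.473, 0.1619, 0.1038]
tcp_rot: [3.141, -0.07, -0.001]
wrist_force: [-12.4, -2.8, 29.2]
width: 0.003
```

>>> play_rows([
  {"translation": [0, 0, -0.005], "spin": 0},
  {"translation": [0, 0, -0.01], "spin": 0},
  {"translation": [0, 0, -0.03], "spin": 0},
  {"translation": [0, 0, -0.04], "spin": 0},
  {"translation": [0, 0, -0.04], "spin": 0},
])

```text
time: 10.2
tool_pos: [0.4724, 0.1617, 0.2253]
tcp_rot: [3.14, -0.07, -0.002]
wrist_force: [1.0, 0.5, -0.3]
width: 0.0
```

Run:
```python
from h import *
s=bot.read_state();print(s['time'],np.round(s['tool_pos'],4),np.round(s['wrist_force'],2))
a=bot.read_camera("side");w=bot.read_camera("wrist")
a0=cv2.imread("pics/side0.png")
f=lambda a:cv2.resize(a[130:320,150:350],None,fx=2,fy=2,interpolation=cv2.INTER_CUBIC)
cv2.imwrite("pics/c.png",np.hstack([f(a),cv2.resize(w,(400,380))]))
```

```text
10.2 [0.4724 0.1617 0.2253] [ 1.05  0.55 -0.33]
```

View pics/c.png

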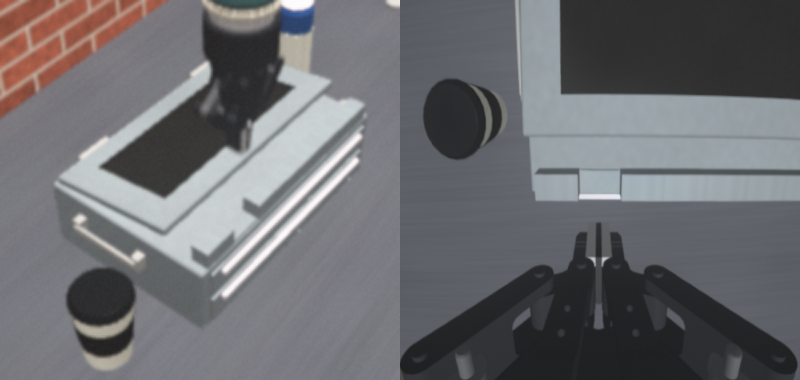

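The lid's near-left corner is now at about side-image (232,244), against (233,253) before. That rise of ~9 px is about 21 mm, so the lid is ajar. The tips are clear and the cup is still standing. I'll check the three bystanders and hand in.

Run:
```python
from h import *
a=bot.read_camera("top");b=cv2.imread("pics/top0.png")
for n,(x,y,w,h) in dict(cup=(85,198,50,45),spray=(345,150,52,42),socket=(331,220,22,22)).items():
    r=cv2.matchTemplate(a[y-10:y+h+10,x-10:x+w+10],b[y:y+h,x:x+w],cv2.TM_CCOEFF_NORMED)
    _,v,_,l=cv2.minMaxLoc(r);print(n,round(v,3),"shift px",l[0]-10,l[1]-10)
print(np.round(bot.read_state()['wrist_force'],1));bot.finish_job()
```

```text
cup 0.897 shift px 0 0
spray 1.0 shift px 0 0
socket 1.0 shift px 0 0
[ 0.2 -0.1 -0.3]
the job is handed in; nothing more can be done
```

The release plate is fully down, the lid stands ajar, and I handed the job in after about 10 s of the 72 s allowed. The hand-in gives no verdict.

- **Finding the notch:** The camera images put it in the leftmost position, 96 mm left of the lip's middle. Touch agreed. With the fingers shut I set them down about 19 mm from the left end at about 5 N and slid right. Contact held to about 49 mm from the end, then the force fell to zero at the notch edge.
- **Pressing the plate:** It gave way at about 3–5 N and stopped hard at z = 0.104 m, which is 20 mm below the lip's top. I held it there at 29 N and then pulled straight up.
- **Last checks:**
  - The lid's near edge rose about 9 px in the side view, roughly the 21 mm expected when ajar; I read this by eye.
  - Cup, can and socket showed no shift in the top view. The cup's image match was weaker (0.90, against 1.0 for the others), which I did not look into; the side view shows it standing.
  - Wrist force was about zero with the gripper clear above the case.
- **Disagreement:** The lip height from two views came out at 119–124 mm, against the 124 mm stated. Touch then gave 124 mm.

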